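Lift a cleaned flanged bush with spring tongs

TASK

The flanged bush on the rubber mat has just been cleaned and must not be touched by the gripper: take the spring tongs in the gripper, close their jaws on the bush's barrel and lift it upright, its underside at least 8 cm above the mat. Leave the two plain sleeves and the die block where they are. Finish holding: the program ends with the gripper still squeezing the tongs and the bush held still in their jaws, in the air.

Things in the scene. Friction and masses are not known exactly. Their poses are not given: they have to be found in the camera images.
- tongs_grip (a point): Midway between the two black upright grip plates of the steel spring tongs, 12 mm above their underside. x: from hinge to jaws; y: the line along which they are squeezed; z: up. The plates reach 30 mm either way in x and are 24 mm high; open, they measure 60 mm over their outsides here, with the jaws closed on the bush 45 mm. The mass, 100 g, balances near here.
- jaw_left (a point): Middle of the inner face of the tongs' left (+y) rubber jaw, 72 mm ahead (+x) of tongs_grip and at the same height. The jaws are 35 mm long in x and 24 mm high; the front end is 89 mm ahead of tongs_grip. Open, the inner faces are 52 mm apart and the jaws 66 mm over their outsides. Fixed to the left arm.
- jaw_right (a point): The same point on the right (-y) jaw; it moves with the hinged right arm.
- tongs_arm (a joint): Closing angle of the tongs, rad: 0 open (jaws 52 mm apart), about 0.15 with the jaws on the bush (26 mm apart), 0.25 the stop (8 mm apart). A spring opens them: at the grip plates it takes about 6 N to start closing and 10 N to reach the bush. Squeezed only to about 53 mm over the plates they can be carried still open.
- tongs: Steel tongs lying flat on the bench left or right of the mat, 202 mm long, 24 mm high, a narrow V seen from above: round hinge post (16 mm across) 105 mm behind the grip point, jaws in front. Origin 12 mm below tongs_grip, same axes; fixed to the left arm.
- bush_center (a point): Flanged steel-grey bush standing on the mat, flange down: 52 mm high, barrel 26 mm in diameter, flange 40 mm in diameter and 5 mm thick at its foot, black plug in the top of its bore. 55 to 115 g. It may be in any of the three places of the row; only it has a flange. This point is its centre, 26 mm above its underside; z is its axis, up.
- bush: The flanged bush; origin at the centre of its underside.
- sleeve1_center (a point): Plain sleeve without flange standing on the mat, 26 mm in diameter, 52 mm high; its centre, 26 mm above its underside. Leave it alone.
- sleeve2_center (a point): A second plain sleeve like the first; its centre. Leave it alone.
- mat: Black rubber mat fixed on the bench, 100 mm (its x) by 280 mm (its y) and 3 mm thick; origin at the centre of its underside. The three parts stand on it in a row along its y, about 95 mm apart (give or take 10 mm); its x points away from the robot.
- block: Square dark steel die block 70 x 70 x 45 mm high, 0.9 kg, on the bench on the other side of the mat from the tongs; origin at the centre of its underside. Leave it alone.
Mind the look-alikes: they are no part of the job. Leave any green or pink look-alike of the bush alone. Several things look just like the tongs: the one meant starts farthest to the robot's left.

How it is judged:
By the outcome, as a careful person would: the job done as asked, in the order asked, and still so for the second after the job is handed in, while the arm keeps its last pose, push and grip.
It also fails if it takes over 37 s, if anything falls off the work surface, if the arm or the gripper's body presses on something with over 40 N, if the wrist force passes 120 N, or if a joint passes its speed limit or range.

ROBOT

A 7-joint arm with a two-finger parallel gripper is mounted at the origin on the work surface. World frame = base frame: x ahead of the robot, y to its left, z up, the work surface at z = 0. Lengths are in m, angles in degrees, forces in N, time in s.
With the tool pointing down it reaches from about 0.425 to 0.875 m from the base axis. Payload 4.7 kg.
Tool frame: the origin (TCP) lies at the very end of the fingers, on their centre line; the grasp point (between the pads) lies 19 mm behind it; z points along the fingers, y is the line along which they close (so a half turn about z gives the same grasp; the last joint's range is limited). The gripper opens to 87 mm and grips with 3 to 60 N. Pads are 19 mm wide; open, the fingers measure 117 mm over their backs; the gripper's body (75 mm by 190 mm) begins 51 mm behind the grasp point.
Start: joints at [-62.733, 18.392, -4.016, 83.108, 1.295, 78.541, -3.26], TCP at [0.29, 0.582, 0.223] pointing down, gripper open.
Joint ranges: [-163.93, 163.93], [-17.29, 119.83], [-79.2, 71.16], [3.27, 140.29], [-89.18, 269.18], [5.43, 117.66], [-154.24, 154.24]. Speed limits (degrees/s): [147.25, 147.25, 180, 180, 180, 180, 180].

INTERFACE

Orientations are given as [roll, pitch, yaw] about the fixed x, y, z axes, in that order (R = Rz(yaw) Ry(pitch) Rx(roll)).
In Python, from cell import telemetry, cams, env gives the robot as it stands.
- The arm moves only by the tool arm_command, never from a script. Its argument "series" is text: rows parted by semicolons, each of 5 numbers parted by spaces: the shift along the tool's x, y, z in mm, then the turn about the tool's z in rad, then the closure in counts, from 0 (fully open) to 255 (shut). A call has 1 to 20 rows; each row shifts and turns the commanded pose from where the row before left it, along the tool's axes as they then stand; what a row does not reach is not made up. A row lasts 1/12 s, in which the tool goes at most 41.7 mm and 7.16 degrees, less where a joint would pass 70% of its speed; a pose out of reach is approached as far as the arm can. A call is refused whole if a number of a shift passes 41.7 or a number of a turn 0.125, either way. A call with a gripper value outside its range is refused whole. The fingers move at their own pace and stop on an object; "squeeze" is the grip in N (left out, the last holds). Time passes only in rows, so rows that do not move let the fingers close. It gives the time, the measured TCP pose, the force, the opening and the grip force at its end, in the units of the state.
- telemetry.get_obs(): the state, without advancing time (a new reading comes with each control period).
- cams.read_camera(name): name is "scene" or "top" or "wrist"; returns the picture (480x640x3 uint8, blue, green, red); there is no depth.
- cams.calibration(name): a dict with "K" (3x3 intrinsics, pixels), "origin" and "rotation" of the camera in the world; the wrist camera has in their place "hand_eye" (4x4, takes a point from camera to tool coordinates, whose origin is the TCP and whose axes are the flange's). Camera axes: x right, y down, z forward; pixel columns grow to the right and rows downward; lengths in m; the calibration is good to about 2 mm. A picture is of the moment at which its call begins: read the wrist's pose just before it. calibration takes no time and is no camera call.
- env.sign_off(): hands the job in; it is judged then, once.
The state is a dict: "time_s": time; "qpos": joint angles; "joint_velocities": joint speeds; "effort": joint torques, N m; "tool_pos": TCP position; "tool_rot": TCP orientation; "force": force on the tool from outside, world axes, zero at the start; "wrist_torque": the same for the moment, N m; "grip_width": finger opening in m; "grasp_force": force on a finger pad.
Only numpy, scipy, OpenCV 4.12 (cv2) and the standard library are available. Lean on these libraries where they do the work, as an engineer would, in place of code of your own. Each camera call takes 0.05 s, during which the arm holds its last target. There are 200 camera calls.

## Working session

There is one attempt and no reset: what is moved stays moved. The work goes in short steps, Python scripts to look and compute and a tool call to move; the robot and the scene stay as the last step left them, time stands still between calls to the robot, and variables do not carry over. Pictures are saved under pics/ and viewed, at most 10 in all, crops included, and the job is handed in when it is done.

Besides the shell and the picture viewer there is one more tool, called by a JSON object that holds its "api" and its "payload". arm_command: Moves the arm, as the interface text tells. Its arguments: {"type":"object","properties":{"series":{"type":"string"},"squeeze":{"type":"number"}},"required":["series"]}

```bash
mkdir -p pics; python3 - <<'E'
from cell import telemetry,cams,env
import cv2
o=telemetry.get_obs()
print({k:o[k] for k in('time_s','tool_pos','tool_rot','grip_width','force')})
for n in('top','scene'):
    cv2.imwrite(f'pics/{n}0.png',cams.read_camera(n)); print(n,cams.calibration(n))
print(cams.calibration('wrist'))
E
```

```text
{'time_s': 0.0, 'tool_pos': array([0.28941948, 0.58140605, 0.22144994]), 'tool_rot': array([-1.79890170e+02,  3.70544208e-03,  1.53539777e+02]), 'grip_width': 0.08704907626486137, 'force': array([-0.48160182, -0.29641954,  0.05337988])}
top {'K': array([[522.61761827,   0.        , 317.29250328],
       [  0.        , 522.61761827, 238.6792164 ],
       [  0.        ,   0.        ,   1.        ]]), 'origin': array([ 0.24279593, -0.05547523,  1.43370687]), 'rotation': array([-171.48327925,   -1.063392  ,  -91.38173759])}
scene {'K': array([[532.32864237,   0.        , 319.38609229],
       [  0.        , 532.32864237, 231.52146093],
       [  0.        ,   0.        ,   1.        ]]), 'origin': array([ 1.23689304, -0.64052136,  0.7464029 ]), 'rotation': array([-126.61694991,   -0.69446665,   53.57619568])}
{'K': array([[375.02590708,   0.        , 319.80713691],
       [  0.        , 375.02590708, 234.20925889],
       [  0.        ,   0.        ,   1.        ]]), 'hand_eye': array([[-1.03908198e-03, -9.51427527e-01, -3.07871047e-01,
         8.58057787e-02],
       [ 9.99999007e-01, -6.95640404e-04, -1.22528416e-03,
        -3.77420217e-04],
       [ 9.51601536e-04, -3.07872014e-01,  9.51427305e-01,
        -1.62054052e-01],
       [ 0.00000000e+00,  0.00000000e+00,  0.00000000e+00,
         1.00000000e+00]])}
```

View pics/top0.png

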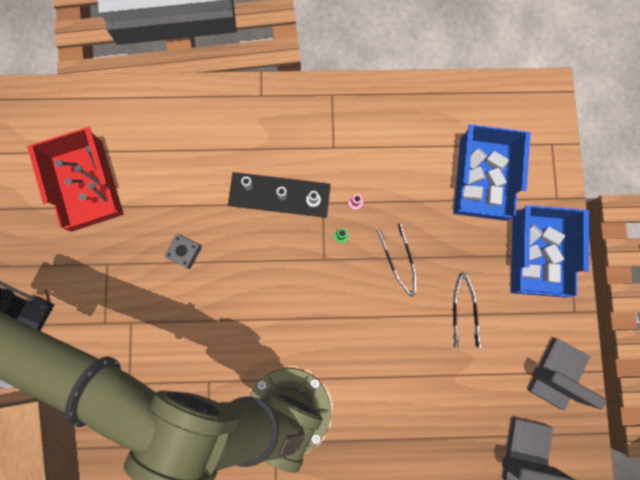

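View pics/scene0.png

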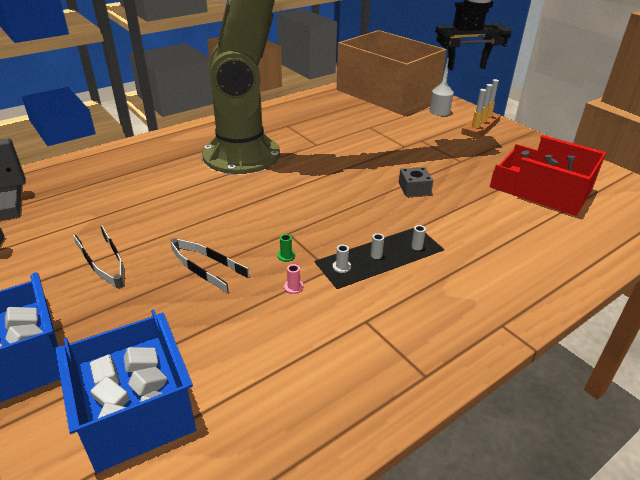

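The top view shows the bush with its flange at (313,200), nearest the tongs. The tongs meant have their hinge at (411,292) and jaws at (380,232) and (401,226). The green (342,236) and pink (356,201) look-alikes stand close to them. I'll enlarge this area.

```bash
python3 - <<'E'
import cv2
a=cv2.imread('pics/top0.png')[170:310,225:425]
cv2.imwrite('pics/top0c.png',cv2.resize(a,None,fx=4,fy=4,interpolation=cv2.INTER_CUBIC))
a=cv2.imread('pics/scene0.png')[215:305,160:360]
cv2.imwrite('pics/scene0c.png',cv2.resize(a,None,fx=4,fy=4,interpolation=cv2.INTER_CUBIC))
E
```

```text
(no output)
```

View pics/top0c.png

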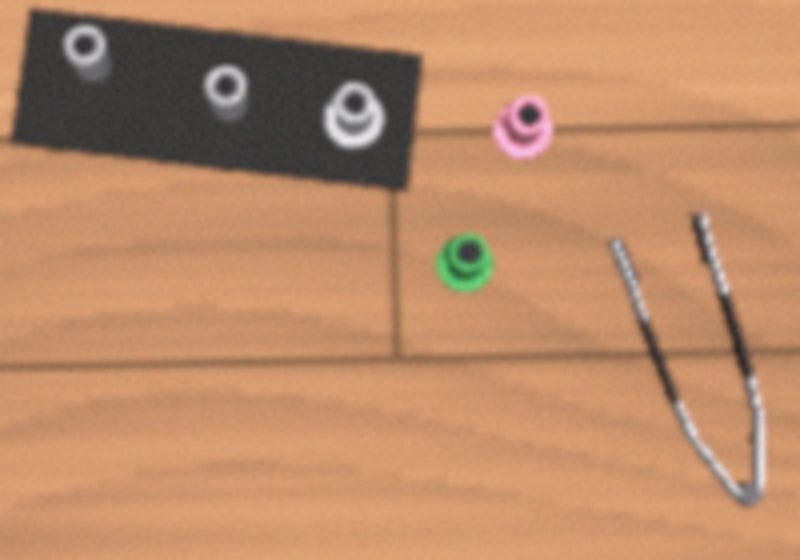

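View pics/scene0c.png

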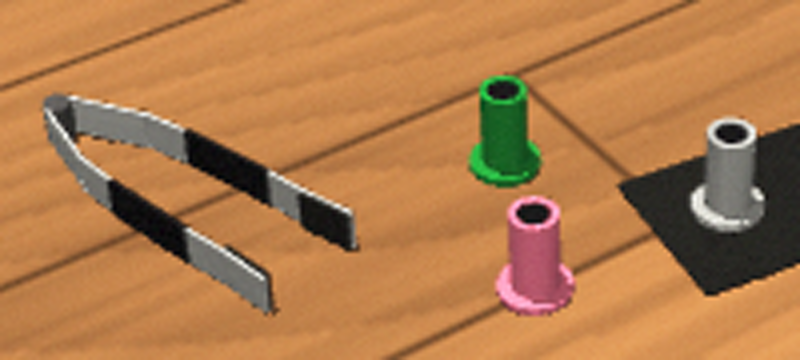

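```bash
cat > h.py <<'E'
import numpy as np
from scipy.spatial.transform import Rotation as R
from cell import telemetry,cams,env
def ray(name,u,v,z):
    c=cams.calibration(name); d=R.from_euler('xyz',c['rotation'],degrees=True).apply(np.linalg.inv(c['K'])@[u,v,1])
    o=np.array(c['origin']); return o+d*(z-o[2])/d[2]
def wray(obs,u,v,z):
    c=cams.calibration('wrist'); H=np.array(c['hand_eye']); r=R.from_euler('xyz',obs['tool_rot'],degrees=True)
    o=r.apply(H[:3,3])+obs['tool_pos']; d=r.apply(H[:3,:3]@np.linalg.inv(c['K'])@[u,v,1])
    return o+d*(z-o[2])/d[2]
E
python3 - <<'E'
from h import *
P=lambda u,v,z:ray('top',225+(u+.5)/4-.5,170+(v+.5)/4-.5,z).round(4)[:2]
S=lambda u,v,z:ray('scene',160+(u+.5)/4-.5,215+(v+.5)/4-.5,z).round(4)[:2]
for n,a in dict(hinge=(748,494,.024),pl=(661.5,361,.024),pr=(737,335,.024),jl=(614,239,.024),jr=(699,214,.024),bushtop=(354,102,.055),flange=(354,116,.006),pink=(529,115,.052),green=(469,251,.052),s1=(226,86,.055),s2=(85,45,.055),m1=(422,55,.003),m2=(408,190,.003),m3=(30,8,.003),m4=(12,142,.003)).items():print(n,P(*a))
for n,a in dict(hinge=(58,102,.024),bushtop=(732,132,.055),pink=(534,212,.052),green=(502,90,.052),jl=(354,212,.024),jr=(270,278,.024)).items():print(n,S(*a))
h,l,r=[P(*a) for a in((748,494,.024),(614,239,.024),(699,214,.024))]
d=(l+r)/2-h;print(np.linalg.norm(d),np.degrees(np.arctan2(d[1],d[0])),h+105*d/np.linalg.norm(d)/1000)
E
```

```text
hinge [ 0.2995 -0.3374]
pl [ 0.3908 -0.283 ]
pr [ 0.4074 -0.3353]
jl [ 0.4755 -0.2541]
jr [ 0.4916 -0.3133]
bushtop [ 0.5678 -0.0777]
flange [ 0.5693 -0.0782]
pink [ 0.5571 -0.196 ]
green [ 0.4647 -0.1524]
s1 [0.5806 0.0085]
s2 [0.6108 0.1034]
m1 [ 0.6129 -0.1271]
m2 [ 0.5165 -0.1147]
m3 [0.6522 0.1479]
m4 [0.5562 0.1604]
hinge [ 0.2987 -0.3372]
bushtop [ 0.5669 -0.0752]
pink [ 0.5569 -0.1937]
green [ 0.4634 -0.151 ]
jl [ 0.4751 -0.2517]
jr [ 0.4946 -0.3115]
0.1917240008449646 16.26558392024267 [ 0.40029724 -0.30799054]
```

```bash
cat >> h.py <<'E'
def plan(p0,yaw0,pts,c=0):
    """pts: list of (x,y,z,yaw) waypoints per row -> rounded rows, tool-down, shift by the yaw before the row"""
    p=np.array(p0,float);y=yaw0;out=[]
    for q in pts:
        a=np.radians(y); X=np.array([np.cos(a),np.sin(a)]);Y=np.array([np.sin(a),-np.cos(a)])
        d=np.array(q[:3])-p; s=np.round(np.array([d[:2]@X,d[:2]@Y,-d[2]])*1000); t=round(-np.radians(q[3]-y),2)
        p[:2]+=(X*s[0]+Y*s[1])/1000;p[2]-=s[2]/1000;y-=np.degrees(t); out.append('%d %d %d %.2f %d'%(*s,t,c))
    print('; '.join(out));print(p,y);return out
E
python3 - <<'E'
from h import *
o=telemetry.get_obs();p=o['tool_pos'];y0=o['tool_rot'][2]
a0,r0=np.arctan2(p[1],p[0]),np.hypot(*p[:2]);a1,r1=np.arctan2(-.309,.400),np.hypot(.4,.309)
N=36;pts=[]
for i in range(1,N+1):
    s=i/N;a=a0+(a1-a0)*s;r=r0+(r1-r0)*s
    pts.append((r*np.cos(a),r*np.sin(a),p[2]+(.16-p[2])*s,y0+(16.5-y0)*s))
plan(p,y0,pts)
E
```

```text
-32 -5 2 0.07 0; -31 -4 1 0.06 0; -32 -4 2 0.07 0; -31 -3 2 0.07 0; -31 -2 2 0.06 0; -31 -2 1 0.07 0; -31 -2 2 0.07 0; -31 -1 2 0.06 0; -30 0 1 0.07 0; -30 0 2 0.06 0; -30 0 2 0.07 0; -30 1 2 0.07 0; -30 1 1 0.06 0; -29 2 2 0.07 0; -30 3 2 0.07 0; -28 3 1 0.06 0; -29 3 2 0.07 0; -29 4 2 0.07 0; -28 4 2 0.06 0; -28 4 1 0.07 0; -28 5 2 0.07 0; -27 6 2 0.06 0; -27 6 1 0.07 0; -27 6 2 0.06 0; -26 7 2 0.07 0; -27 7 1 0.07 0; -26 7 2 0.06 0; -25 8 2 0.07 0; -26 8 2 0.07 0; -25 8 1 0.06 0; -24 9 2 0.07 0; -25 9 2 0.07 0; -24 10 1 0.06 0; -23 9 2 0.07 0; -24 11 2 0.07 0; -23 10 2 0.06 0
[ 0.399542   -0.30915269  0.15958502] 16.60489434216439
```

{"api": "arm_command", "payload": {"series": "-32 -5 2 0.07 0; -31 -4 1 0.06 0; -32 -4 2 0.07 0; -31 -3 2 0.07 0; -31 -2 2 0.06 0; -31 -2 1 0.07 0; -31 -2 2 0.07 0; -31 -1 2 0.06 0; -30 0 1 0.07 0; -30 0 2 0.06 0; -30 0 2 0.07 0; -30 1 2 0.07 0; -30 1 1 0.06 0; -29 2 2 0.07 0; -30 3 2 0.07 0; -28 3 1 0.06 0; -29 3 2 0.07 0; -29 4 2 0.07 0"}}

```text
time_s: 1.6
tool_pos: [0.5635, 0.1279, 0.1911]
tool_rot: [-180.0, 0.0, 84.6]
force: [2.0, -0.5, -0.6]
grip_width: 0.0871
grasp_force: 0.0
```

{"api": "arm_command", "payload": {"series": "-28 4 2 0.06 0; -28 4 1 0.07 0; -28 5 2 0.07 0; -27 6 2 0.06 0; -27 6 1 0.07 0; -27 6 2 0.06 0; -26 7 2 0.07 0; -27 7 1 0.07 0; -26 7 2 0.06 0; -25 8 2 0.07 0; -26 8 2 0.07 0; -25 8 1 0.06 0; -24 9 2 0.07 0; -25 9 2 0.07 0; -24 10 1 0.06 0; -23 9 2 0.07 0; -24 11 2 0.07 0; -23 10 2 0.06 0; 0 0 0 0 0; 0 0 0 0 0"}}

```text
time_s: 3.27
tool_pos: [0.3977, -0.3104, 0.1605]
tool_rot: [-180.0, -0.0, 16.3]
force: [0.8, 1.3, 0.0]
grip_width: 0.0869
grasp_force: 0.0
```

```bash
python3 - <<'E'
from h import *
import cv2
o=telemetry.get_obs();print(o['time_s'],o['tool_pos'],o['tool_rot'],o['qpos'])
cv2.imwrite('pics/w1.png',cams.read_camera('wrist'))
E
```

```text
3.2667 [ 0.39773161 -0.31041594  0.16046279] [-1.79968216e+02 -2.46337445e-02  1.62917333e+01] [ -9.1515901    2.79334268  45.81531462 109.55538619  -2.19394966
  68.52176636 -36.27456083]
```

View pics/w1.png

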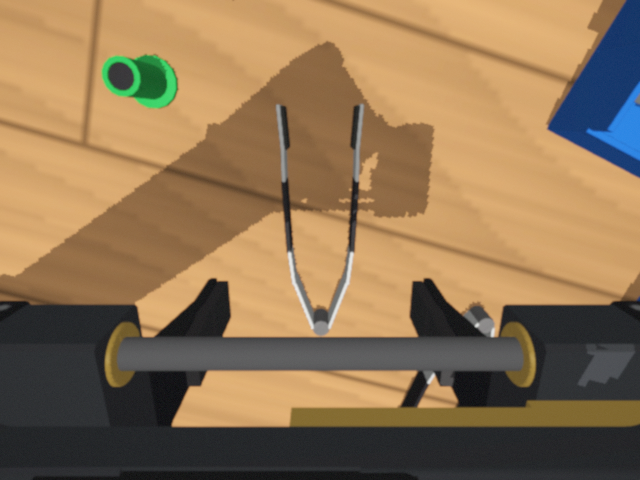

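The wrist view shows the tongs nearly aligned with the tool: jaw tips at (281,106) and (360,106), hinge top at (320,324), plates running from rows 180 to 251 at columns 288 and 353.

```bash
python3 - <<'E'
from h import *
o=telemetry.get_obs()
W=lambda u,v:wray(o,u,v,.024)[:2]
h,l,r=W(320,321),W(281,106),W(360,106)
pl=(W(284.5,180)+W(291,251))/2;pr=(W(356,180)+W(351,251))/2
d=(l+r)/2-h;print(h,l,r,np.linalg.norm(d),np.degrees(np.arctan2(d[1],d[0])),h+.105*d/np.linalg.norm(d),(pl+pr)/2,np.linalg.norm(pl-pr))
E
```

```text
[ 0.30848248 -0.33593057] [ 0.47653496 -0.25576447] [ 0.49335742 -0.31287497] 0.18385625177275808 16.302768266441127 [ 0.40926061 -0.3064557 ] [ 0.40229022 -0.30883279] 0.054032581484589545
```

{"api": "arm_command", "payload": {"series": "0 0 25 0 0; 0 0 25 0 0; 0 0 25 0 0; 0 0 25 0 0; 0 0 15 0 0; 0 0 0 0 0; 0 0 0 0 0"}}

```text
time_s: 3.9
tool_pos: [0.3998, -0.3079, 0.0451]
tool_rot: [-179.9, 0.1, 16.7]
force: [-0.3, -0.6, -0.4]
grip_width: 0.0869
grasp_force: 0.0
```

{"api": "arm_command", "payload": {"series": "0 1 20 0 0; 0 0 12 0 0; 0 0 6 0 0; 0 0 3 0 0; 0 0 0 0 0; 0 0 0 0 60; 0 0 0 0 80; 0 0 0 0 100; 0 0 0 0 100; 0 0 0 0 100; 0 0 0 0 100; 0 0 0 0 100; 0 0 0 0 100; 0 0 0 0 100", "squeeze": 20}}

```text
time_s: 5.07
tool_pos: [0.4004, -0.3098, 0.0048]
tool_rot: [180.0, -0.0, 16.6]
force: [0.3, -0.0, 3.1]
grip_width: 0.0534
grasp_force: 8.3
```

{"api": "arm_command", "payload": {"series": "0 0 -4 0 100; 0 0 -10 0 100; 0 0 -20 0 100; 0 0 -20 0 100; 0 0 -20 0 100; 0 0 -16 0 100; 0 0 -10 0 100; 0 0 0 0 100; 0 0 0 0 100"}}

```text
time_s: 5.82
tool_pos: [0.4001, -0.3095, 0.1047]
tool_rot: [-180.0, -0.1, 16.6]
force: [0.3, 1.1, -1.4]
grip_width: 0.0529
grasp_force: 7.3
```

```bash
python3 - <<'E'
from h import *
import cv2
o=telemetry.get_obs();p=o['tool_pos'];y0=o['tool_rot'][2];print(p,y0,o['grip_width'],o['grasp_force'],o['force'],o['qpos'])
cv2.imwrite('pics/w2.png',cams.read_camera('wrist'))
N=16;plan(p,y0,[tuple(p+(np.array([.4965,-.069,p[2]])-p)*i/N)+(y0+(-7-y0)*i/N,) for i in range(1,N+1)],100)
E
```

```text
[ 0.40011625 -0.3094964   0.10471614] 16.61579585017725 0.052930009656979735 7.303723320364952 [ 0.34215008  1.06673728 -1.39916717] [ -8.47002983   7.4430268   46.38446851 112.99332621  -6.1475623
  61.96386926 -32.8166247 ]
10 -13 0 0.03 100; 10 -13 0 0.02 100; 9 -13 0 0.03 100; 9 -13 0 0.02 100; 9 -14 0 0.03 100; 8 -14 0 0.02 100; 8 -14 0 0.03 100; 8 -14 0 0.03 100; 7 -15 0 0.02 100; 7 -14 0 0.03 100; 7 -15 0 0.02 100; 6 -15 0 0.03 100; 6 -15 0 0.02 100; 5 -15 0 0.03 100; 5 -16 0 0.03 100; 4 -15 0 0.02 100
[ 0.49609394 -0.0694017   0.10471614] -6.875473750186502
```

View pics/w2.png

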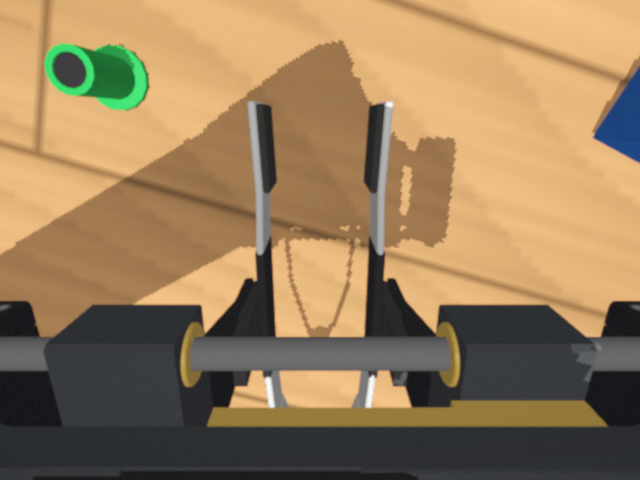

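The tongs hang level and symmetric in the gripper, with the jaws open at columns 265 and 376 and the midpoint on the tool axis. Next I'll carry them over the bush.

{"api": "arm_command", "payload": {"series": "5 -7 0 0.01 100; 10 -13 0 0.03 100; 10 -13 0 0.03 100; 9 -13 0 0.03 100; 9 -13 0 0.02 100; 9 -14 0 0.03 100; 8 -14 0 0.02 100; 8 -14 0 0.03 100; 8 -14 0 0.03 100; 7 -15 0 0.02 100; 7 -14 0 0.03 100; 7 -15 0 0.02 100; 6 -15 0 0.03 100; 6 -15 0 0.02 100; 5 -15 0 0.03 100; 3 -10 0 0.02 100; 1 -8 0 0.01 100; 0 -6 0 0 100; 0 0 0 0 100; 0 0 0 0 100"}}

```text
time_s: 7.53
tool_pos: [0.4969, -0.0698, 0.1037]
tool_rot: [180.0, 0.1, -6.8]
force: [0.1, 0.5, -0.7]
grip_width: 0.0531
grasp_force: 7.3
```

```bash
python3 - <<'E'
from h import *
import cv2
o=telemetry.get_obs();p=o['tool_pos'];y0=o['tool_rot'][2];print(o['time_s'],p,y0,o['grip_width'],o['grasp_force'],o['qpos'])
cv2.imwrite('pics/w3.png',cams.read_camera('wrist'))
cv2.imwrite('pics/s3.png',cams.read_camera('scene'))
a=np.radians(y0);print(p+.072*np.array([np.cos(a),np.sin(a),0]))
E
```

```text
7.5333 [ 0.49686615 -0.06980214  0.10373799] -6.849428529531576 0.0530659390144113 7.304224446415901 [-28.23122477   6.22691878  35.24658859 113.20795935  -4.02938313
  61.8519201  -88.08457194]
[ 0.56835229 -0.0783889   0.10373799]
```

View pics/w3.png

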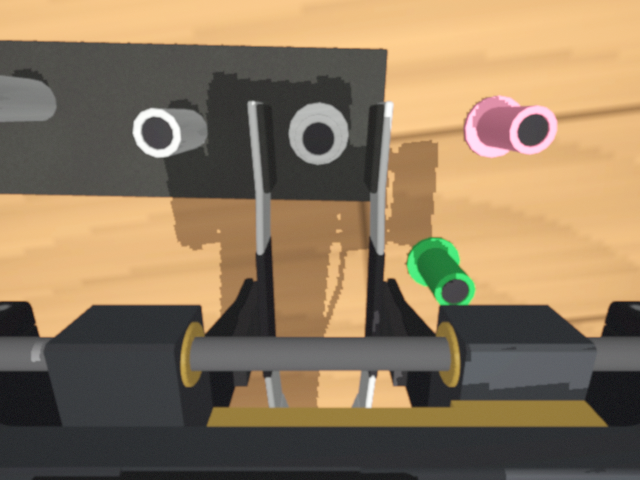

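The wrist view shows the bush top with its plug at (319,136), centred between the jaws (columns 265 and 376). The green and pink parts are well clear.

```bash
python3 - <<'E'
from h import *
o=telemetry.get_obs()
b=wray(o,319,136,.055);print(b)
for b in (b,np.array([.568,-.0775,0])):
    print('tool-frame offset',R.from_euler('xyz',o['tool_rot'],degrees=True).inv().apply(b-o['tool_pos']))
E
```

```text
[ 0.56888374 -0.07912329  0.055     ]
tool-frame offset [ 0.07234851 -0.00012297  0.04913748]
tool-frame offset [ 0.07131499 -0.00165271  0.10413756]
```

{"api": "arm_command", "payload": {"series": "0 0 8 0 100; 0 0 14 0 100; 0 0 14 0 100; 0 0 14 0 100; 0 0 12 0 100; 0 0 8 0 100; 0 0 5 0 100; 0 0 3 0 100; 0 0 0 0 100; 0 0 0 0 100; 0 0 0 0 100"}}

```text
time_s: 8.55
tool_pos: [0.4982, -0.0697, 0.0272]
tool_rot: [-180.0, -0.1, -6.9]
force: [0.6, -0.4, -0.4]
grip_width: 0.053
grasp_force: 7.3
```

{"api": "arm_command", "payload": {"series": "0 0 0 0 106; 0 0 0 0 110; 0 0 0 0 114; 0 0 0 0 118; 0 0 0 0 122; 0 0 0 0 126; 0 0 0 0 132; 0 0 0 0 140; 0 0 0 0 160; 0 0 0 0 200; 0 0 0 0 255; 0 0 0 0 255; 0 0 0 0 255; 0 0 0 0 255", "squeeze": 40}}

```text
time_s: 9.72
tool_pos: [0.4976, -0.0696, 0.0266]
tool_rot: [-180.0, -0.0, -6.9]
force: [-0.1, 0.7, 0.0]
grip_width: 0.0447
grasp_force: 40.0
```

```bash
python3 - <<'E'
from h import *
import cv2
o=telemetry.get_obs();print(o['time_s'],o['tool_pos'],o['tool_rot'],o['grip_width'],o['grasp_force'],o['force'])
a=cams.read_camera('wrist')[60:460,120:520];b=cams.read_camera('scene')[180:300,250:400]
cv2.imwrite('pics/w4.png',np.hstack([a,cv2.resize(b,(400,320)).repeat(1,0) if 0 else cv2.resize(b,(400,400))]))
E
```

```text
9.7167 [ 0.49764956 -0.06963788  0.02657469] [-1.79995128e+02 -7.53618633e-03 -6.88167875e+00] 0.044650567105340176 39.97862935066223 [-0.12383502  0.6766227   0.02002952]
```

View pics/w4.png

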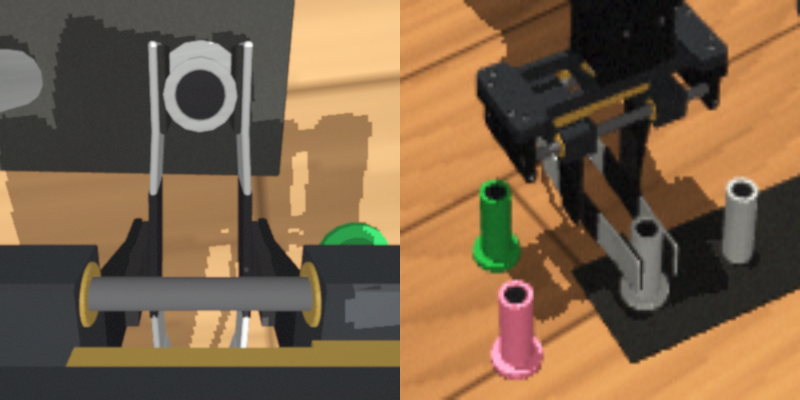

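The jaws are closed on the barrel above the flange, the bush is upright between them, and the 44.7 mm width agrees. I'll squeeze a bit harder and lift slowly by 120 mm.

{"api": "arm_command", "payload": {"series": "0 0 0 0 255; 0 0 0 0 255; 0 0 -2 0 255; 0 0 -4 0 255; 0 0 -7 0 255; 0 0 -10 0 255; 0 0 -12 0 255; 0 0 -12 0 255; 0 0 -12 0 255; 0 0 -12 0 255; 0 0 -12 0 255; 0 0 -12 0 255; 0 0 -10 0 255; 0 0 -8 0 255; 0 0 -5 0 255; 0 0 -2 0 255; 0 0 0 0 255; 0 0 0 0 255; 0 0 0 0 255; 0 0 0 0 255", "squeeze": 50}}

```text
time_s: 11.48
tool_pos: [0.4972, -0.0697, 0.146]
tool_rot: [180.0, 0.1, -6.9]
force: [0.4, -0.7, -2.6]
grip_width: 0.0445
grasp_force: 50.0
```

```bash
python3 - <<'E'
from h import *
import cv2
o=telemetry.get_obs();print(o['time_s'],o['tool_pos'],o['tool_rot'],o['grip_width'],o['grasp_force'],o['force'])
a=cams.read_camera('wrist')[60:460,120:520];b=cams.read_camera('scene')[120:320,230:430]
cv2.imwrite('pics/w5.png',np.hstack([a,cv2.resize(b,(400,400))]))
E
```

```text
11.4833 [ 0.49716595 -0.06969255  0.14598868] [ 1.79983303e+02  6.32850464e-02 -6.88988476e+00] 0.04450730432694679 49.971996545791626 [ 0.38551242 -0.6599103  -2.5651151 ]
```

View pics/w5.png

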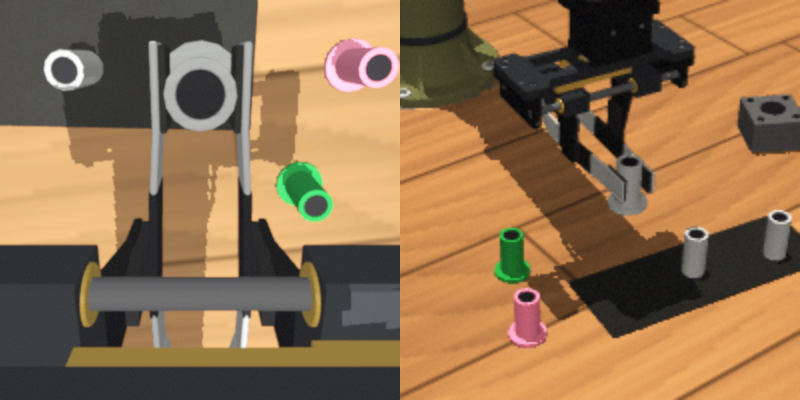

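The bush sits at the same wrist-view pixel as before the lift. It is upright and hangs about 119 mm above the mat, and the sleeves, block and look-alikes are untouched.

```bash
python3 -c "
from cell import env,telemetry
o=telemetry.get_obs();print(o['grip_width'],o['grasp_force'],o['force'])
print(env.sign_off())"
```

```text
0.04419525567122913 49.9720162153244 [ 0.14434035 -0.32076515 -2.65926617]
the job is handed in; nothing more can be done
None
```

Job handed in at about 11.5 s of the 37 s allowed: the tongs hold the bush upright and still about 12 cm above the mat, the gripper is squeezing them at 50 N, and nothing else was moved.

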